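# Tag the bin of turned brass parts

## Task

Lift the lid of the grey tag case until it rests open on its stop, take out the label holder and push it down behind the steel lip of the bin whose front pocket is still empty, until it is fully home against the spring. Finish while holding it pressed fully down there with the gripper: let go and the spring lifts it again. Leave the case's gauge plate and the other things on the bench where they are.

Things in the scene. Friction and masses are not known exactly. Their poses are not given: they have to be found in the camera images.
- case: Grey tag case, fixed, 150 (x) x 210 (y) x 117 mm high shut: a 40 mm high tray under a deep hinged lid. Origin at the centre of its underside, z up, front (-x) towards the robot. In the tray (floor 5 mm up) a black rack, its top 30 mm up, has two slots 66 mm long (y), 9 mm wide (x), at x = 0, y = +45 and -45 mm: one holds the label holder, the other the gauge plate.
- case_hinge (a point): Centre of the lid's hinge line, on the case's far rim (75 mm in +x from the case's origin, 40 mm up). The hinge line runs along the case's y axis.
- lid (a joint): Angle of the lid: 0 shut, 1.75 open on its stop (leaning slightly backwards, away from the handle side). It weighs 0.45 kg and has a free hinge: below about 1.0 rad it falls shut, beyond about 1.1 rad it falls open onto its stop and stays there.
- lid_handle (a point): Middle of the lid's bar handle: a round steel bar about 90 mm long, parallel to the case's y axis, 10 mm thick, its centre line 45 mm from the lid's front face. It can be pinched or hooked from above. In the lid's frame it is 195 mm from the hinge line towards the front and 50 mm above it (lid shut: 90 mm above the bench).
- holder: Label holder: upright grey plastic plate 5 mm thick (x), 60 wide (y), 70 high, a white card on both faces, and on top a grip bar 12 mm thick (x), 40 wide (y), from 65 to 95 mm above its foot. Origin at the centre of its foot, z up. Same front and back. About 60 g. Starts upright in one of the rack's slots, parallel to the case.
- gauge: Steel gauge plate, 5 mm thick (x), 60 mm wide (y), 54 mm high, with a U notch in its top and no grip bar; stands in the other slot. Origin at the centre of its foot. Leave it there.
- bin_empty: Grey bin of brass parts, fixed, 200 (x) x 140 (y) x 75 mm high (85 mm at the pocket's flared lip), origin at the centre of its underside, front to -x. On its front face is the empty label pocket.
- pocket (a point): Mouth of the empty pocket: its centre, level with the bin's rim, 75 mm above the bench; axes as the bin's. The pocket is 8 mm wide (x, between steel lip and bin front) and 70 mm long (y); its edges flare out at 45 degrees above this point, the lip by 10 mm, the others by 8. The sprung foot lies 25 mm below this point; with the holder fully home, its foot is 35 mm below.
- foot (a joint): How far the sprung foot inside the empty pocket is pressed down, m: 0 free (up), 0.010 fully down on its stop. It takes 4.5 N to start it and 9 N to hold it fully down.
- bin_full: The same kind of bin whose front pocket already has its label holder (fixed in place). Origin at the centre of its underside. Not to be used.
- nipple_a: Loose brass fitting, bored through, 33 mm across and 45 mm high, upright on the bench; leave it.
- nipple_b: Another such brass fitting; leave it.
- collar: Loose steel ring, 48 mm across, 22 mm high; leave it.
- oiler: White bottle, 56 mm across, 130 mm high; leave it.
- spanner: Spanner lying on the bench, 170 mm long; leave it.
- brush: Brush lying on the bench, 170 mm long; leave it.

How it is judged:
On the way, in this order (a step that is already met when the one before it is completed fails the run):
1. the lid rests open on its stop (value of joint lid above 1.66 rad), for 0.2 s.
2. the label holder is lifted out of the case by the gripper (height (world z) of holder above 0.045 m and contact force between the fingers and holder above 1 N), for 0.1 s.
At the end, for the whole second after the job is handed in: Lid on its stop (over 1.66 rad); holder upright (0.17 rad) in the empty pocket, foot within 6 mm (x) and 8 mm (y) of its middle, 30 to 42 mm below its mouth; sprung foot down over 7 of 10 mm; fingers on the holder with over 2 N; at rest; gauge plate within 30 mm of its start (value of joint lid above 1.66 rad and value of joint foot above 0.007 m and x of holder in the frame of pocket between -0.006 and 0.006 m and y of holder in the frame of pocket between -0.008 and 0.008 m and z of holder in the frame of pocket between -0.042 and -0.03 m and angle between holder's own z axis and vertical below 0.17 rad and contact force between the fingers and holder above 2 N and linear speed of holder below 0.02 m/s and distance of gauge from where it was at the start of the episode below 0.03 m); the arm keeps its last pose, push and grip.
It fails at once if a bystander is pushed more than 40 mm, or the gauge plate is taken out (distance of any of nipple_a, nipple_b, collar, oiler, spanner, brush from where it was at the start of the episode above 0.04 m or distance of gauge from where it was at the start of the episode above 0.03 m).
It also fails if it takes over 67 s, if anything falls off the work surface, if the arm or the gripper's body presses on something with over 40 N, if the wrist force passes 120 N, or if a joint passes its speed limit or range.

## Robot

A 7-joint arm with a two-finger parallel gripper is mounted at the origin on the work surface. World frame = base frame: x ahead of the robot, y to its left, z up, the work surface at z = 0. Lengths are in m, angles in rad, forces in N, time in s.
With the tool pointing down it reaches from about 0.35 to 0.775 m from the base axis. Payload 3.1 kg.
Tool frame: the origin (TCP) lies at the very end of the fingers, on their centre line; the grasp point (between the pads) lies 19 mm behind it; z points along the fingers, x is the direction in which the jaws open and shut, and the axes are right-handed (so a half turn about z gives the same grasp; the last joint's range is limited). The gripper opens to 85 mm and grips with 20 to 120 N. Pads are 22 mm wide; open, the fingers measure 114 mm over their backs; the gripper's body (76 mm by 85 mm) begins 54 mm behind the grasp point. The pads swing forward as they close: fully open they stand 13 mm farther back than shut.
Start: joints at [1.09, 0.311, 0.014, 1.512, -0.004, 1.319, -0.027], TCP at [0.234, -0.498, 0.231] pointing down, gripper open.
Joint ranges: [-2.7, 2.7], [-0.3, 1.91], [-1.27, 1.3], [0.12, 2.57], [-1.44, 4.58], [0.2, 2.03], [-3.05, 3.05]. Speed limits (rad/s): [2.79, 2.79, 3.14, 3.14, 3.14, 3.14, 3.14].

## Interface

Orientations are given as [roll, pitch, yaw] about the fixed x, y, z axes, in that order (R = Rz(yaw) Ry(pitch) Rx(roll)).
In Python, from station import sensors, snapshot, camera_params, bot, cut_out gives the robot as it stands.
- The arm moves only by the tool carry_out, never from a script. Its argument "deltas" is text: rows parted by semicolons, each of 7 numbers parted by spaces: the opening in per cent of the stroke, from 0 (shut) to 100 (fully open), then the shift along the tool's x, y, z in mm, then the turn, a rotation vector about the tool's x, y, z in degrees. In form: claw tx ty tz wx wy wz; .... A call has 1 to 5 rows; each row is the pose to reach, as a shift and turn from the pose commanded when the call began, along the tool's axes at that moment; what a row does not reach only later rows make up. A row lasts 1/8 s, in which the tool goes at most 62.5 mm and 10.7 degrees, less where a joint would pass 70% of its speed; a pose out of reach is approached as far as the arm can. A call with a gripper value outside its range is refused whole. The fingers move at their own pace and stop on an object; the grip force is fixed at half the most. Time passes only in rows, so rows that repeat a pose let the fingers close. It gives the time, the measured TCP pose, the force and the opening at its end, in the units of the state.
- sensors.state(): the state, without advancing time (a new reading comes with each control period).
- snapshot(name): name is "side" or "top"; returns the picture (420x560x3 uint8, red, green, blue); there is no depth.
- camera_params(name): a dict with "mtx" (3x3 intrinsics, pixels), "extrinsics" (4x4, takes a point from camera to world coordinates). Camera axes: x right, y down, z forward; pixel columns grow to the right and rows downward; lengths in m; the calibration is good to about 2 mm. A picture is of the moment at which its call begins. camera_params takes no time and is no camera call.
- bot.sign_off(): hands the job in, once; it reports no verdict.
Trained networks look in the newest picture that a camera, given by its name, has taken for a name from the list of things; names that differ only in an ending like _2 or _b are one class to them, and where a whole thing is asked for, a point or a joint stands for the part that bears it (a point fixed in the world has none). Each returns a list of dicts, best first, with "score" (0 to 1); they miss things now and then, are a little off and sometimes report something else, mostly with a low value. They report only what shows in the picture. A call takes as long as a camera call.
- cut_out(camera, label): "mask" (420x560 bool, what is visible of it) and "xy" ([column, row] in pixels, amid what is visible of it).
The state is a dict: "time_s": time; "qpos": joint angles; "dq": joint speeds; "joint_efforts": joint torques, N m; "tool_pos": TCP position; "eef_rot": TCP orientation; "ft_force": force on the tool from outside, world axes, zero at the start; "ft_torque": the same for the moment, N m; "opening": finger opening in m.
Only numpy, scipy, OpenCV 4.12 (cv2) and the standard library are available. Lean on these libraries where they do the work, as an engineer would, in place of code of your own. Each camera call takes 0.05 s, during which the arm holds its last target.

## Working session

There is one attempt and no reset: what is moved stays moved. The work goes in short steps, Python scripts to look and compute and a tool call to move; the robot and the scene stay as the last step left them, time stands still between calls to the robot, and variables do not carry over. Pictures are saved under pics/ and viewed, and the job is handed in when it is done.

Besides the shell and the picture viewer there is one more tool, called after ">>>" by a JSON object that holds its "fn" and its "kwargs", one argument or row to a line. carry_out: Moves the arm, as the interface text tells. Its arguments: {"type":"object","properties":{"deltas":{"type":"string"}},"required":["deltas"]}

```bash
mkdir -p pics; ls; python3 - <<'E'
from station import sensors, snapshot, camera_params, bot, cut_out
import cv2,numpy as np
np.set_printoptions(precision=4,suppress=True)
print(sensors.state())
for n in ("side","top"):
    im=snapshot(n); cv2.imwrite(f"pics/{n}0.png",im[:,:,::-1])
    p=camera_params(n); print(n,p["mtx"],p["extrinsics"])
E
```

```text
pics
{'time_s': 0.0, 'qpos': array([ 1.0903,  0.3117,  0.0139,  1.5131, -0.0044,  1.3192, -0.0271]), 'dq': array([-0.0004, -0.0011,  0.0003, -0.    ,  0.0001, -0.001 , -0.0005]), 'joint_efforts': array([ -0.0006, -37.9928,   0.1458, -23.0594,   0.0123,   0.0137,
        -0.    ]), 'tool_pos': array([ 0.2334, -0.4972,  0.2302]), 'eef_rot': array([ 3.1415,  0.0024, -1.1318]), 'ft_force': array([-0.3746, -0.2038, -0.9365]), 'ft_torque': array([-0.0124, -0.0077, -0.0227]), 'opening': 0.085250733010051}
side [[511.7691   0.     277.3804]
 [  0.     511.7691 220.6601]
 [  0.       0.       1.    ]] [[-0.7469 -0.3409  0.5709 -0.3748]
 [-0.6649  0.3907 -0.6366  1.0691]
 [-0.006  -0.8551 -0.5185  0.9163]
 [ 0.      0.      0.      1.    ]]
top [[450.2023   0.     284.2134]
 [  0.     450.2023 205.6879]
 [  0.       0.       1.    ]] [[-0.0165 -0.9956  0.0927  0.4799]
 [-0.9997  0.018   0.0146  0.0082]
 [-0.0162 -0.0925 -0.9956  1.2573]
 [ 0.      0.      0.      1.    ]]
```

View pics/top0.png

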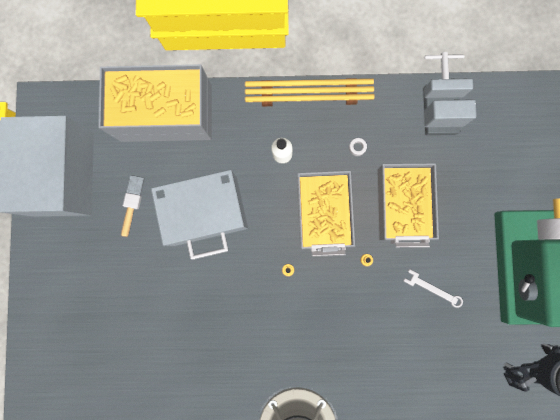

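View pics/side0.png

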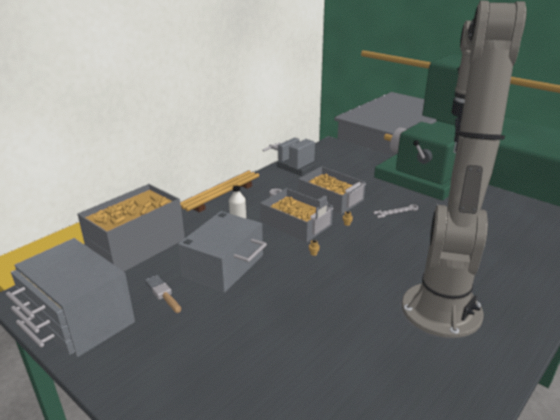

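```bash
cat > h.py <<'E'
from station import sensors, snapshot, camera_params, bot, cut_out
import cv2,numpy as np
np.set_printoptions(precision=4,suppress=True)
CP={n:camera_params(n) for n in ("side","top")}
def proj(n,P):
    P=np.atleast_2d(P); M=CP[n]["extrinsics"]; C=(P-M[:3,3])@M[:3,:3]; q=C@CP[n]["mtx"].T
    return q[:,:2]/q[:,2:]
def at_z(n,px,z):
    px=np.atleast_2d(px); M=CP[n]["extrinsics"]
    d=np.c_[px,np.ones(len(px))]@np.linalg.inv(CP[n]["mtx"]).T@M[:3,:3].T
    o=M[:3,3]; return o+d*((z-o[2])/d[:,2])[:,None]
def crop(n,im,x0,y0,x1,y1,s,name,pts=None):
    c=cv2.resize(im[y0:y1,x0:x1,::-1].copy(),None,fx=s,fy=s,interpolation=cv2.INTER_CUBIC)
    if pts is not None:
        for p in pts:
            u=(p-[x0,y0]+0.5)*s-0.5
            cv2.circle(c,tuple(int(round(v)) for v in u),2,(0,0,255),-1)
    cv2.imwrite("pics/"+name,c)
E
python3 - <<'E'
from h import *
top=snapshot("top"); side=snapshot("side")
np.save("top.npy",top);np.save("side.npy",side)
masks={}
for n in ("top","side"):
    for l in ("case","lid_handle","bin_empty","bin_full","nipple_a","collar","oiler","spanner","brush"):
        for r in cut_out(n,l)[:3]:
            m=r["mask"]; ys,xs=np.nonzero(m)
            rect=cv2.minAreaRect(np.c_[xs,ys].astype(np.float32)) if len(xs) else None
            print(n,l,round(r["score"],2),np.round(r["xy"],1),m.sum(),np.round(rect[0],1),np.round(rect[1],1),round(rect[2],1))
crop("top",top,130,150,450,280,2.5,"c1.png")
crop("side",side,150,160,390,300,3.3,"c2.png")
print(sensors.state()["time_s"])
E
```

```text
top case 0.88 [196.8 208.2] 5661 [200.9 216.7] [80.3 87.6] 77.5
top case 0.48 [198.9 212.3] 5374 [200.5 216.6] [78.4 85.5] 77.1
top lid_handle 0.6 [201.5 210. ] 5230 [200.3 216.4] [78.5 85.3] 77.5
top lid_handle 0.44 [328.8 211.3] 4332 [326.3 212.7] [84.3 55. ] 86.7
top bin_empty 0.94 [409.9 201.8] 4686 [407.5 204.5] [83. 59.] 90.0
top bin_full 0.95 [328.5 211.9] 4280 [325.8 213.5] [84.1 53.9] 87.0
top nipple_a 0.4 [364.3 260.2] 113 [366.5 259.5] [11. 11.] 90.0
top collar 0.48 [356.6 145. ] 207 [357.5 146.5] [17. 17.] 90.0
top oiler 0.68 [280.6 151.9] 448 [281.5 150. ] [24. 21.] 90.0
top spanner 0.83 [426.5 287. ] 468 [434. 289.] [63.5 14.3] 26.6
top brush 0.91 [133.5 198.8] 729 [131.5 204.8] [16.9 60.6] 11.8
side case 0.98 [217.9 249.9] 4768 [220.3 248.3] [67.2 91.9] 45.0
side lid_handle 0.59 [222.2 245.1] 3976 [222.3 245.2] [57.6 88.5] 52.7
side bin_empty 0.63 [334.5 186.5] 1893 [331.6 186.8] [66.2 37.6] 26.6
side bin_empty 0.46 [388.6 206.4] 176 [395.3 211.1] [ 7.4 42.4] 81.4
side nipple_a 0.57 [346.6 216.1] 100 [348.  217.5] [13.  8.] 90.0
side nipple_a 0.42 [331.3 187.5] 1880 [330.7 188.4] [67.  38.1] 21.8
side collar 0.49 [218.5 248.5] 4768 [221. 249.] [65.9 92.2] 45.9
side oiler 0.68 [238.1 202. ] 385 [237.  201.5] [31. 16.] 90.0
side oiler 0.64 [162.  292.1] 524 [164.  294.3] [44.4 16.9] 56.3
side spanner 0.52 [391.8 209.8] 182 [395.8 210.3] [ 6.4 43.4] 79.3
side brush 0.83 [162.8 288.2] 553 [164.2 292.8] [46.7 16.3] 45.0
side brush 0.19 [297.4 211.4] 2614 [295.  214.2] [72.6 47. ] 10.7
side brush 0.17 [235.5 205.5] 390 [236.6 201.4] [32.9 16.4] 80.5
1.1
```

View pics/c1.png

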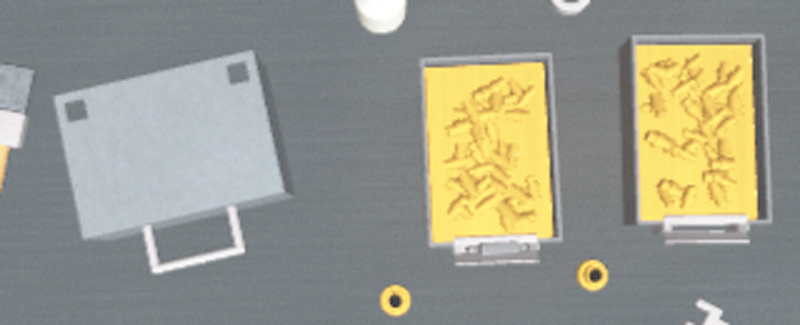

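View pics/c2.png

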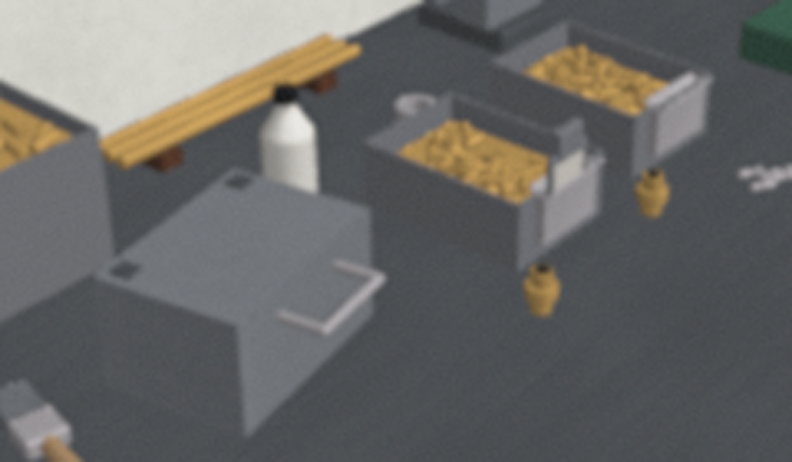

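```bash
python3 - <<'E'
from h import *
top=np.load("top.npy");side=np.load("side.npy")
crop("top",top,145,165,255,265,7,"c3.png")
crop("top",top,370,155,450,255,6,"c4.png")
crop("side",side,295,160,375,230,8,"c5.png")
crop("side",side,170,205,275,295,7,"c6.png")
E
```

```text
(no output)
```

View pics/c3.png

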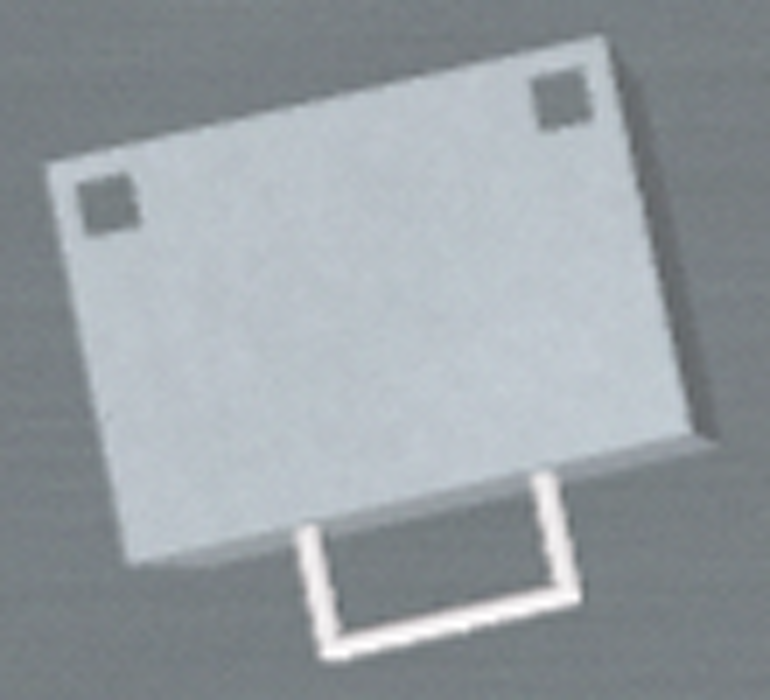

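View pics/c4.png

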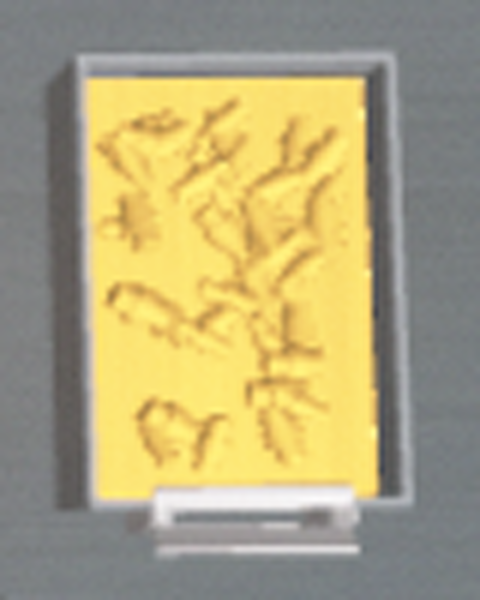

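View pics/c5.png

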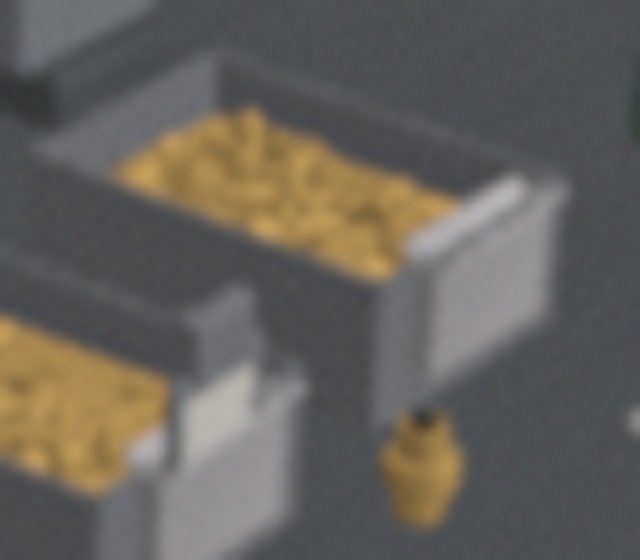

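View pics/c6.png

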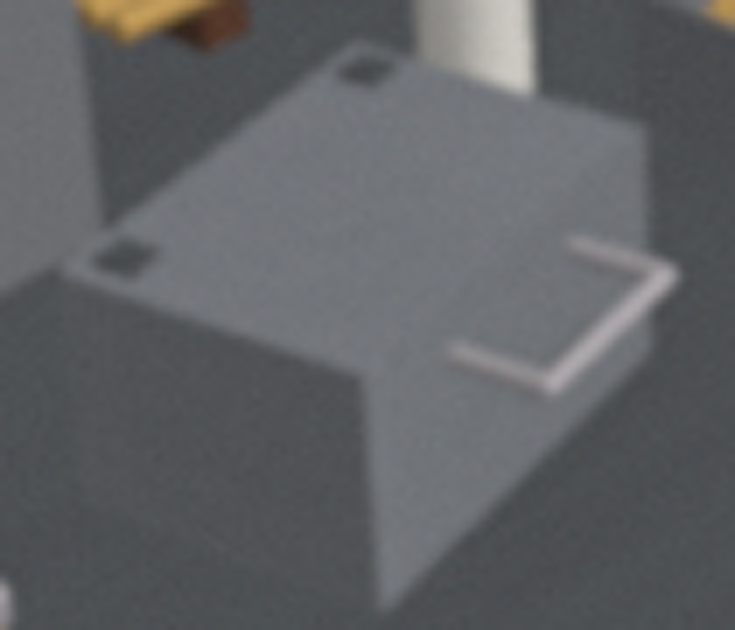

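```bash
cat > fit.py <<'E'
from h import *
from scipy.optimize import least_squares
def w(pose,P):
    x,y,a=pose; P=np.asarray(P,float); c,s=np.cos(a),np.sin(a)
    return np.c_[x+c*P[:,0]-s*P[:,1],y+s*P[:,0]+c*P[:,1],P[:,2]]
def fit(obs,x0):
    # obs: list of (cam,local,px)
    f=lambda p: np.concatenate([(proj(n,w(p,[l]))[0]-px) for n,l,px in obs])
    r=least_squares(f,x0,loss="soft_l1"); return r.x,f(r.x).reshape(-1,2)
t=lambda x0,y0,s:(lambda u,v:np.array([x0+(u+.5)/s-.5,y0+(v+.5)/s-.5]))
E
python3 - <<'E'
from fit import *
a=t(145,165,7);b=t(170,205,7)
H=.117
obs=[("top",(.075,.105,H),a(48,163)),("top",(.075,-.105,H),a(605,35)),("top",(-.075,-.105,H),a(693,432)),("top",(-.075,.105,H),a(125,565)),
("top",(-.12,.045,.09),a(330,645)),("top",(-.12,-.045,.09),a(570,590)),
("side",(.075,.105,H),b(65,270)),("side",(.075,-.105,H),b(360,40)),("side",(-.075,.105,H),b(362,375)),("side",(-.075,-.105,H),b(645,125)),("side",(-.075,.105,0),b(380,610)),("side",(-.12,.045,.09),b(550,385)),("side",(-.12,-.045,.09),b(672,272))]
for sel in (obs,obs[:6],obs[6:]):
    p,r=fit(sel,[.47,.19,.2]);print(p);print(r.ravel())
a=t(370,155,6);b=t(295,160,8);H=.075
obs=[("top",(.1,.07,H),a(77,57)),("top",(.1,-.07,H),a(393,55)),("top",(-.1,-.07,H),a(411,502)),("top",(-.1,.07,H),a(92,502)),
("side",(.1,.07,H),b(35,152)),("side",(.1,-.07,H),b(215,50)),("side",(-.1,.07,H),b(385,282)),("side",(-.1,.07,0),b(385,425))]
for sel in (obs,obs[:4],obs[4:]):
    p,r=fit(sel,[.47,-.27,0]);print(p);print(r.ravel())
E
```

```text
[0.5857 0.2457 0.2109]
[ 0.2635  0.4074  0.4766  0.2315  0.5863  0.4168  0.9736  0.16    0.7721
  0.5473  0.4199  0.5211 -1.7286 -0.0966 -0.8502  0.0585 -0.329  -0.0357
 -0.4022  0.086  -0.27    0.4201 -0.7178  0.097  -1.464   0.405 ]
[0.5867 0.2471 0.2093]
[-0.2561 -0.0481 -0.024  -0.0972 -0.0125  0.1001  0.3552 -0.2866  0.1433
  0.1503 -0.2005  0.1789]
[0.5846 0.2436 0.2076]
[-0.8987 -0.3389  0.0525 -0.0853  0.4014 -0.2077  0.4334  0.0051  0.4283
  0.2397  0.0112 -0.0236 -0.6856  0.3226]
[ 0.5955 -0.3068 -0.0014]
[ 0.0796  0.1687  0.4701 -0.4461  1.0245  0.8111  0.2905  1.6416 -1.4264
 -0.346  -0.5885  0.1153 -0.596   0.4637 -1.8639  1.3364]
[ 0.597  -0.3056 -0.0081]
[-0.1342 -0.5492  0.2629 -0.8134  0.2941  0.4379 -0.4449  0.9066]
[ 0.5947 -0.3121  0.0114]
[-0.3796 -0.5825  0.0214 -0.2293  0.9053 -0.0696 -0.3927  0.781 ]
```

```bash
cat > g.py <<'E'
from h import *
from scipy.spatial.transform import Rotation as R
import sys
def goal(pos,yaw,roll=np.pi,pitch=0.):
    s=sensors.state(); r0=R.from_euler("xyz",s["eef_rot"]); r1=R.from_euler("xyz",[roll,pitch,yaw])
    d=r0.inv().apply(np.asarray(pos)-s["tool_pos"])*1000; rv=(r0.inv()*r1).as_rotvec(degrees=True)
    print("goal",np.round(pos,4),"->",np.round(d,1),np.round(rv,1))
def st():
    s=sensors.state(); print(round(s["time_s"],2),s["tool_pos"],s["eef_rot"],"F",s["ft_force"],"op",round(s["opening"],4),"q",s["qpos"])
E
python3 - <<'E'
from g import *
goal([.45,-.12,.24],-.4); goal([.4685,.221,.2],.209)
E
```

```text
goal [ 0.45 -0.12  0.24] -> [-250.2 -356.4   -8.7] [  0.   -0.  -41.9]
goal [0.4685 0.221  0.2   ] -> [-551.  -518.    31.3] [  0.   -0.  -76.8]
```

>>> {"fn": "carry_out", "kwargs": {
  "deltas": "40 -50 -71 -2 0 0 -8; 40 -100 -142 -4 0 0 -17; 40 -150 -213 -5 0 0 -25; 40 -200 -284 -7 0 0 -34; 40 -250 -356 -9 0 0 -42"
}}

```text
time_s: 1.72
tool_pos: [0.3895, -0.2249, 0.2381]
eef_rot: [3.141, -0.001, -0.394]
ft_force: [0.2, -0.3, 0.7]
opening: 0.034
```

```bash
python3 - <<'E'
from g import *
st(); goal([.4685,.221,.2],.209)
E
```

```text
1.73 [ 0.3895 -0.2249  0.2381] [ 3.1411 -0.0013 -0.3945] F [ 0.2147 -0.3232  0.6625] op 0.034 q [ 0.7533  0.1139 -0.2942  1.7452  0.0347  1.2862  0.0567]
goal [0.4685 0.221  0.2   ] -> [ -98.5 -442.    37.8] [  0.   -0.1 -34.6]
```

>>> {"fn": "carry_out", "kwargs": {
  "deltas": "40 -98 -442 20 0 0 -35; 40 -98 -442 20 0 0 -35; 40 -98 -442 20 0 0 -35; 40 -98 -442 20 0 0 -35; 40 -98 -442 20 0 0 -35"
}}

```text
time_s: 2.35
tool_pos: [0.4452, 0.0821, 0.2243]
eef_rot: [3.141, -0.002, 0.211]
ft_force: [0.7, -1.4, -0.6]
opening: 0.0342
```

>>> {"fn": "carry_out", "kwargs": {
  "deltas": "40 0 0 0 0 0 0"
}}

```text
time_s: 2.48
tool_pos: [0.4443, 0.0873, 0.2243]
eef_rot: [-3.138, -0.002, 0.224]
ft_force: [-0.6, -0.2, 0.3]
opening: 0.0342
```

```bash
python3 - <<'E'
from g import *
st(); goal([.4685,.221,.2],.209)
E
```

```text
2.48 [0.4443 0.0873 0.2243] [-3.138  -0.0016  0.224 ] F [-0.6218 -0.242   0.2655] op 0.0342 q [ 0.3406  0.1606 -0.6415  1.7531  0.0971  1.2589 -0.1004]
goal [0.4685 0.221  0.2   ] -> [  53.2 -124.9   24.9] [-0.2 -0.1  0.9]
```

>>> {"fn": "carry_out", "kwargs": {
  "deltas": "40 25 -60 12 0 0 1; 40 53 -125 25 0 0 1; 40 53 -125 25 0 0 1; 40 53 -125 25 0 0 1"
}}

```text
time_s: 2.98
tool_pos: [0.4703, 0.2133, 0.1985]
eef_rot: [3.141, 0.001, 0.195]
ft_force: [-0.1, -1.0, 0.3]
opening: 0.0342
```

```bash
python3 - <<'E'
from g import *
st(); goal([.4685,.221,.12],.209)
im=snapshot("top"); crop("top",im,130,150,290,270,5,"d1.png",proj("top",[[.4688,.2211,.09]]))
im=snapshot("side"); crop("side",im,170,180,330,300,5,"d2.png",proj("side",[[.4688,.2211,.09]]))
E
```

```text
2.98 [0.4703 0.2133 0.1985] [3.1407 0.0011 0.1953] F [-0.107  -0.9558  0.2617] op 0.0342 q [ 0.0796  0.3398 -0.695   1.6351  0.2272  1.2506 -0.4642]
goal [0.4685 0.221  0.12  ] -> [-0.2 -7.9 78.5] [ 0.   0.1 -0.8]
```

View pics/d1.png

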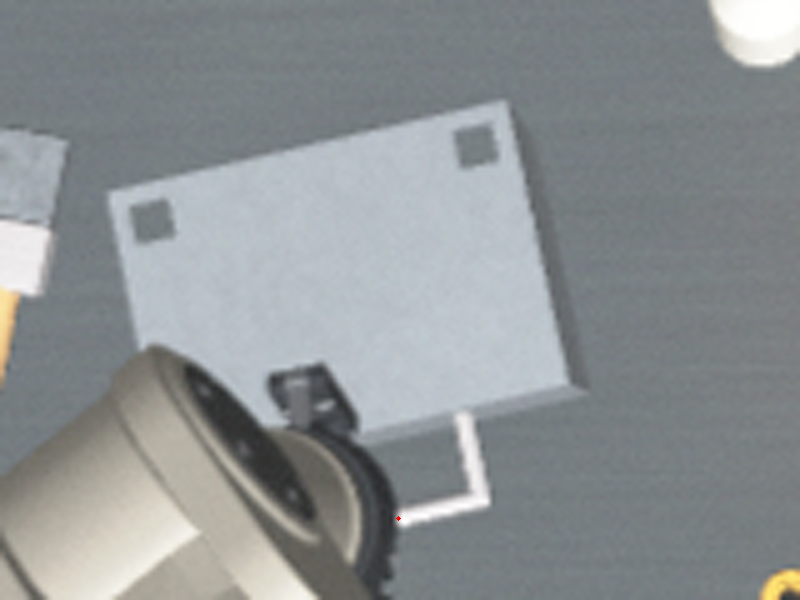

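View pics/d2.png

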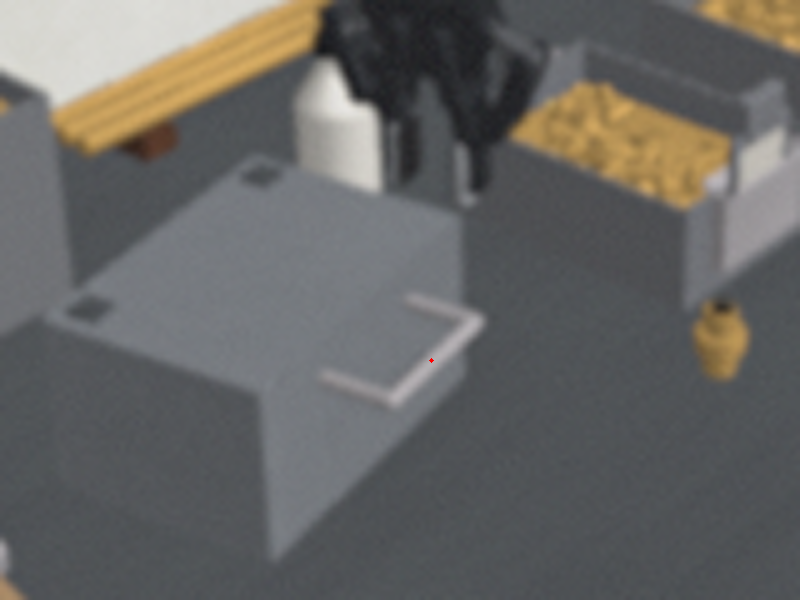

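>>> {"fn": "carry_out", "kwargs": {
  "deltas": "40 0 -8 40 0 0 -1; 40 0 -8 80 0 0 -1; 40 0 -8 110 0 0 -1; 40 0 -8 127 0 0 -1; 40 0 -8 127 0 0 -1"
}}

```text
time_s: 3.7
tool_pos: [0.4694, 0.22, 0.072]
eef_rot: [3.14, -0.0, 0.209]
ft_force: [1.1, -0.8, 1.0]
opening: 0.0342
```

```bash
python3 - <<'E'
from g import *
st(); goal([.4685,.221,.071],.209)
im=snapshot("side"); crop("side",im,170,180,330,300,5,"d3.png",proj("side",[[.4688,.2211,.09]]))
E
```

```text
3.7 [0.4694 0.22   0.072 ] [ 3.1404 -0.0002  0.2094] F [ 1.0665 -0.7902  1.0002] op 0.0342 q [ 0.0179  0.4789 -0.6463  1.7949  0.3418  0.9817 -0.5579]
goal [0.4685 0.221  0.071 ] -> [-0.7 -1.2  0.9] [ 0.1 -0.   0. ]
```

View pics/d3.png

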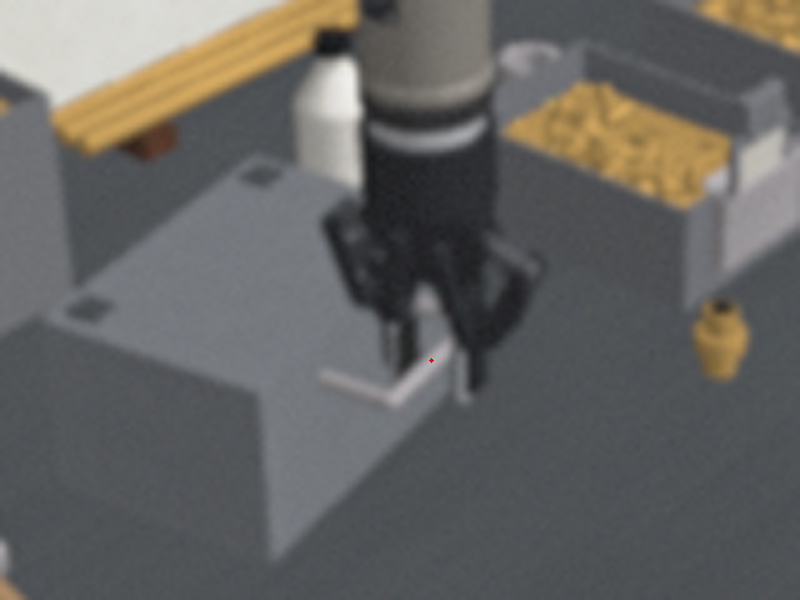

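The fingers straddle the bar (bar passing between the two fingertips near (432,360) in the crop). Closing.

>>> {"fn": "carry_out", "kwargs": {
  "deltas": "0 0 0 1 0 0 0; 0 0 0 1 0 0 0; 0 0 0 1 0 0 0; 0 0 0 1 0 0 0"
}}

```text
time_s: 4.25
tool_pos: [0.4691, 0.2214, 0.0716]
eef_rot: [3.141, -0.001, 0.212]
ft_force: [-1.1, -1.7, 5.3]
opening: 0.0078
```

```bash
python3 - <<'E'
from g import *
st()
# arc relative to theta=0, tool x horizontal (+x case), tool z down
d,h=.195,.05
for th in np.arange(0.1,1.55,.1):
    x=-(d*np.cos(th)-h*np.sin(th)) ; z=d*np.sin(th)+h*np.cos(th)
    # check rotation: front goes up
    x=-(d*np.cos(th)-h*np.sin(th)); print(round(th,2),"tx",round((x+d)*1000,1),"tz",round(-(z-h)*1000,1))
E
```

```text
4.25 [0.4691 0.2214 0.0716] [ 3.1407 -0.0007  0.2117] F [-1.0625 -1.6911  5.2817] op 0.0078 q [ 0.0158  0.4799 -0.6471  1.7949  0.3429  0.9808 -0.559 ]
0.1 tx 6.0 tz -19.2
0.2 tx 13.8 tz -37.7
0.3 tx 23.5 tz -55.4
0.4 tx 34.9 tz -72.0
0.5 tx 47.8 tz -87.4
0.6 tx 62.3 tz -101.4
0.7 tx 78.1 tz -113.9
0.8 tx 95.0 tz -124.7
0.9 tx 113.0 tz -133.8
1.0 tx 131.7 tz -141.1
1.1 tx 151.1 tz -146.5
1.2 tx 170.9 tz -149.9
1.3 tx 191.0 tz -151.3
1.4 tx 211.1 tz -150.7
1.5 tx 231.1 tz -148.0
```

>>> {"fn": "carry_out", "kwargs": {
  "deltas": "0 2 0 -9 0 0 0; 0 6 0 -19 0 0 0; 0 10 0 -28 0 0 0; 0 14 0 -38 0 0 0; 0 14 0 -38 0 0 0"
}}

```text
time_s: 4.88
tool_pos: [0.4823, 0.2242, 0.1094]
eef_rot: [3.141, 0.001, 0.212]
ft_force: [-0.7, -1.2, -2.6]
opening: 0.0077
```

```bash
python3 - <<'E'
from g import *
st()
im=snapshot("side"); crop("side",im,170,160,330,280,5,"d4.png")
E
```

```text
4.88 [0.4823 0.2242 0.1094] [3.1408 0.0009 0.2116] F [-0.6805 -1.1595 -2.629 ] op 0.0077 q [ 0.0266  0.4588 -0.6615  1.7174  0.315   1.0751 -0.5252]
```

View pics/d4.png

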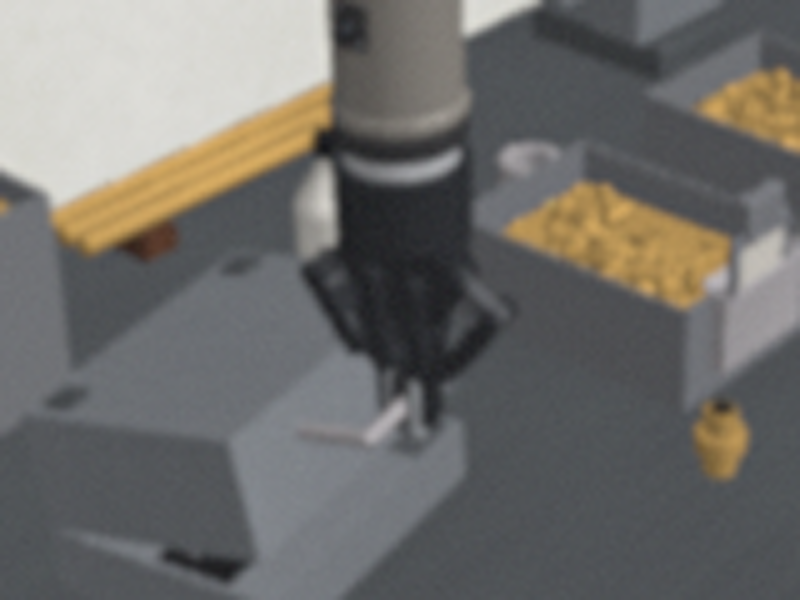

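>>> {"fn": "carry_out", "kwargs": {
  "deltas": "0 10 0 -18 0 0 0; 0 21 0 -34 0 0 0; 0 34 0 -50 0 0 0; 0 48 0 -64 0 0 0; 0 64 0 -76 0 0 0"
}}

```text
time_s: 5.55
tool_pos: [0.5421, 0.2372, 0.1859]
eef_rot: [3.139, 0.007, 0.213]
ft_force: [-6.6, -5.1, 5.7]
opening: 0.0074
```

>>> {"fn": "carry_out", "kwargs": {
  "deltas": "0 17 0 -11 0 0 0; 0 35 0 -20 0 0 0; 0 54 0 -27 0 0 0; 0 73 0 -33 0 0 0; 0 73 0 -33 0 0 0"
}}

```text
time_s: 6.18
tool_pos: [0.6192, 0.2539, 0.2216]
eef_rot: [-3.141, -0.007, 0.21]
ft_force: [-1.0, -3.4, 8.0]
opening: 0.0077
```

```bash
python3 - <<'E'
from g import *
st()
im=snapshot("side"); crop("side",im,150,130,350,280,4,"d5.png")
E
```

```text
6.17 [0.6192 0.2539 0.2216] [-3.1407 -0.0073  0.2102] F [-1.0218 -3.354   8.0388] op 0.0077 q [-0.0761  0.6373 -0.6248  1.1398  0.3597  1.461  -0.4297]
```

View pics/d5.png

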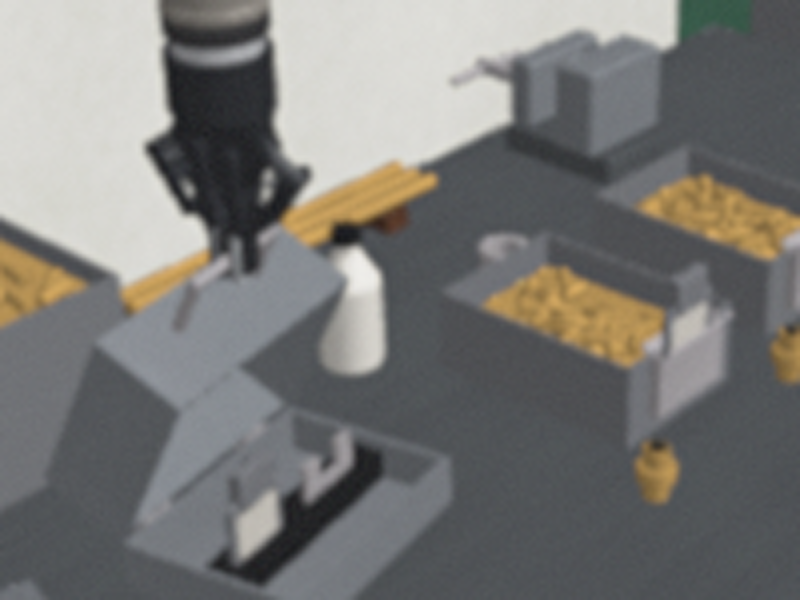

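>>> {"fn": "carry_out", "kwargs": {
  "deltas": "0 20 0 -3 0 0 0; 0 40 0 -5 0 0 0; 0 60 0 -4 0 0 0; 0 72 0 -3 0 0 0; 0 72 0 -3 0 0 0"
}}

```text
time_s: 6.85
tool_pos: [0.6889, 0.269, 0.2222]
eef_rot: [-3.141, -0.005, 0.211]
ft_force: [2.2, -0.9, 3.2]
opening: 0.0079
```

>>> {"fn": "carry_out", "kwargs": {
  "deltas": "40 0 0 0 0 0 0; 40 0 0 0 0 0 0; 40 0 0 -15 0 0 0; 40 0 0 -35 0 0 0; 40 0 0 -45 0 0 0"
}}

```text
time_s: 7.48
tool_pos: [0.6867, 0.2693, 0.2685]
eef_rot: [-3.14, -0.002, 0.212]
ft_force: [0.5, -0.2, 0.8]
opening: 0.0341
```

```bash
python3 - <<'E'
from g import *
st()
im=snapshot("side"); crop("side",im,150,110,350,260,4,"d6.png")
E
```

```text
7.47 [0.6867 0.2693 0.2685] [-3.1401 -0.0023  0.2123] F [ 0.5228 -0.2482  0.7568] op 0.0341 q [-0.1866  0.7949 -0.5846  0.7278  0.4078  1.6954 -0.3535]
```

View pics/d6.png

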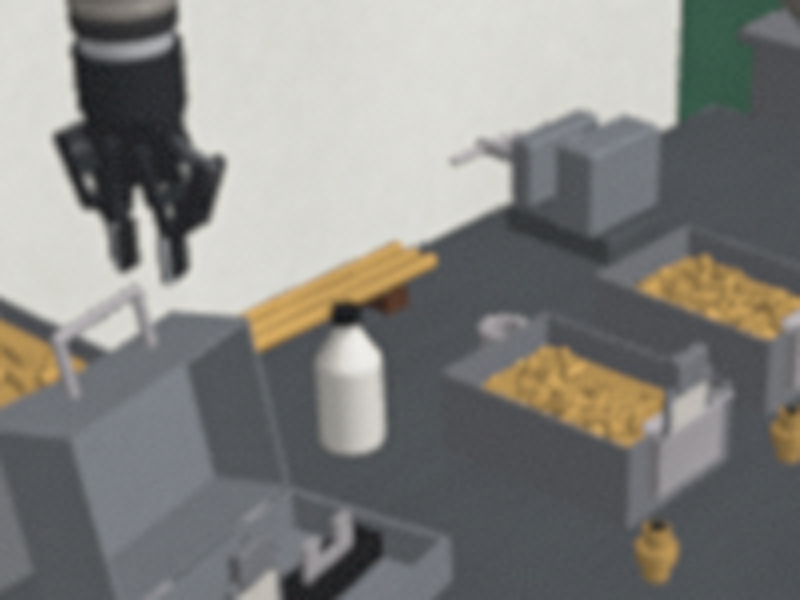

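>>> {"fn": "carry_out", "kwargs": {
  "deltas": "60 -60 0 0 0 0 0; 60 -120 0 0 0 0 0; 60 -180 0 0 0 0 0; 60 -240 0 0 0 0 0; 60 -260 0 0 0 0 0"
}}

```text
time_s: 8.15
tool_pos: [0.4281, 0.2134, 0.2655]
eef_rot: [3.139, 0.002, 0.214]
ft_force: [0.8, 0.2, 0.4]
opening: 0.0511
```

```bash
python3 - <<'E'
from g import *
from fit import w
st()
P=w([.5862,.246,.209],[[0,.045,.1],[.006,.065,.1],[.006,.025,.1],[-.006,.065,.1],[-.006,.025,.1],[-.0025,.075,.075],[-.0025,.015,.075],[.075,0,.04]])
for c,(x0,y0,x1,y1) in (("top",(140,120,260,220)),("side",(160,160,280,260))):
    im=snapshot(c); np.save(c+"2.npy",im)
    crop(c,im,x0,y0,x1,y1,6,"e_%s.png"%c); crop(c,im,x0,y0,x1,y1,6,"ep_%s.png"%c,proj(c,P))
for c in ("top","side"):
    for l in ("holder","gauge"):
        for r in cut_out(c,l)[:3]: print(c,l,round(r["score"],2),r["xy"],r["mask"].sum())
print(proj("top",P[:1]),proj("side",P[:1]))
E
```

```text
8.15 [0.4281 0.2134 0.2655] [3.1387 0.0023 0.2145] F [0.8156 0.2435 0.3755] op 0.0511 q [ 0.1189  0.2128 -0.7365  1.6106  0.1469  1.3776 -0.4207]
top holder 0.54 [185.2, 211.1] 112
side holder 0.78 [213.9, 257.4] 252
side gauge 0.55 [225.1, 249.5] 68
[[181.9548 211.6765]] [[211.6157 244.8628]]
```

View pics/ep_top.png

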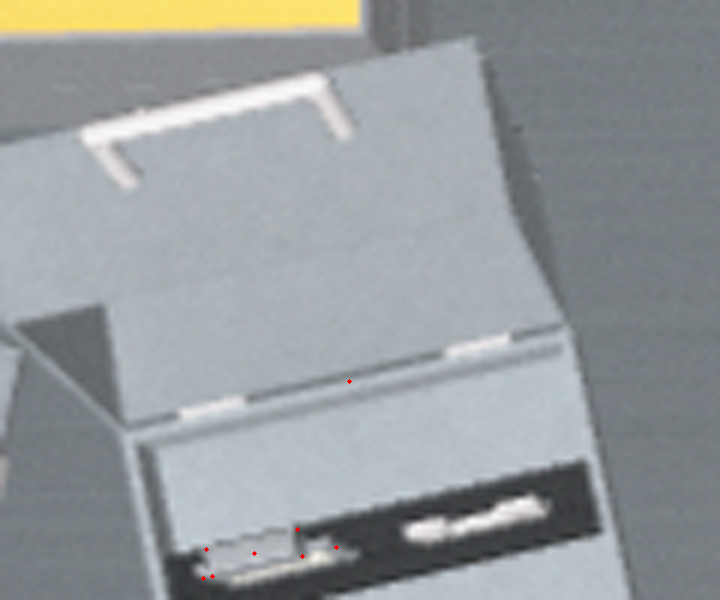

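View pics/ep_side.png

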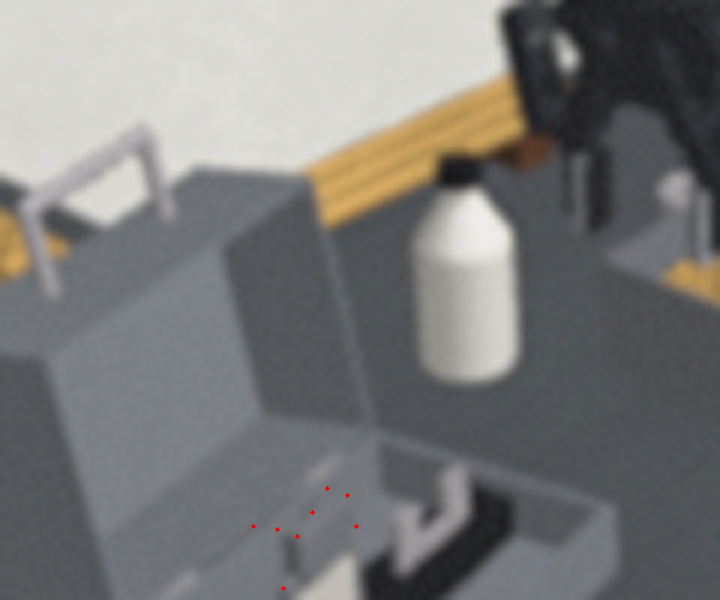

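View pics/e_top.png

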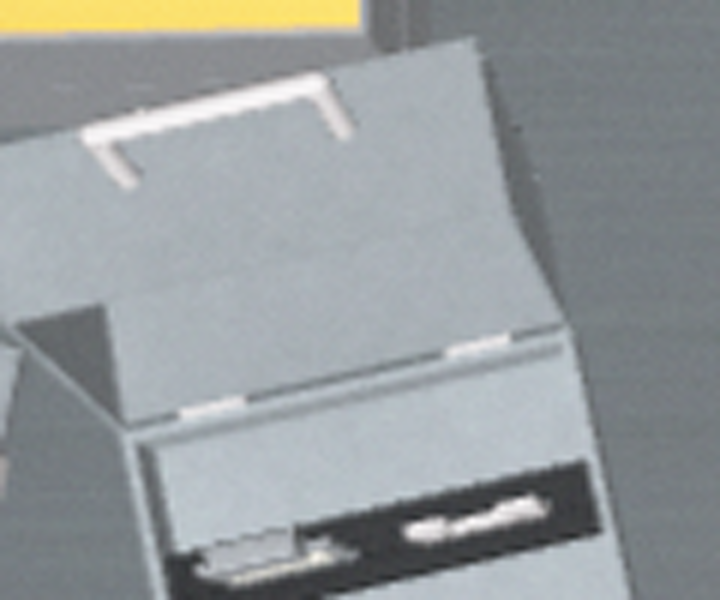

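```bash
python3 - <<'E'
from g import *
goal([.577,.291,.16],.209);goal([.577,.291,.068],.209)
im=np.load("side2.npy"); crop("side",im,185,225,245,275,12,"e3.png")
E
```

```text
goal [0.577 0.291 0.16 ] -> [156.1 -45.3 106. ] [-0.  -0.   0.1]
goal [0.577 0.291 0.068] -> [156.1 -45.2 198. ] [-0.  -0.   0.1]
```

View pics/e3.png

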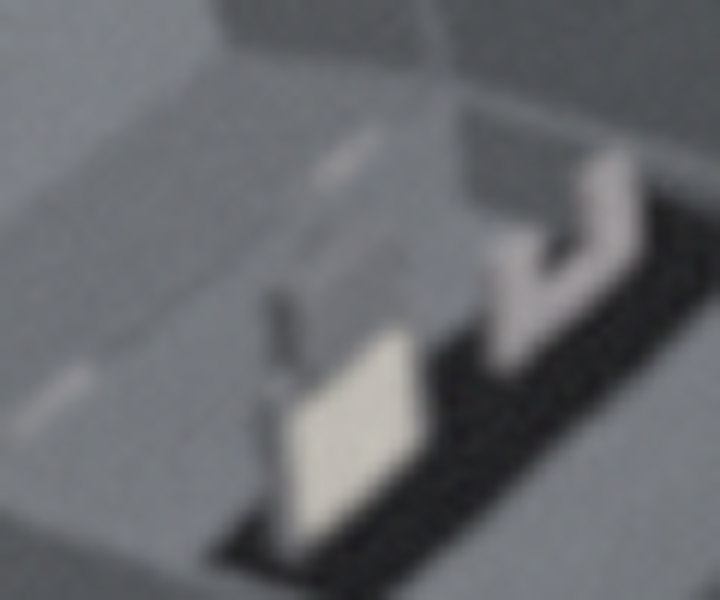

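>>> {"fn": "carry_out", "kwargs": {
  "deltas": "60 50 -15 0 0 0 0; 60 100 -30 20 0 0 0; 60 156 -45 50 0 0 0; 60 156 -45 90 0 0 0; 60 156 -45 106 0 0 0"
}}

```text
time_s: 9.07
tool_pos: [0.5751, 0.29, 0.155]
eef_rot: [3.141, 0.007, 0.211]
ft_force: [-0.2, -0.5, 1.2]
opening: 0.0511
```

```bash
python3 - <<'E'
from g import *
st(); goal([.577,.291,.068],.209)
im=snapshot("side"); crop("side",im,165,160,285,280,5,"e4.png")
E
```

```text
9.07 [0.5751 0.29   0.155 ] [3.1405 0.007  0.2114] F [-0.1548 -0.4617  1.1927] op 0.0511 q [-0.1003  0.6438 -0.6609  1.3165  0.3883  1.317  -0.5503]
goal [0.577 0.291 0.068] -> [ 2.7 -0.7 87. ] [0.1 0.4 0.1]
```

View pics/e4.png

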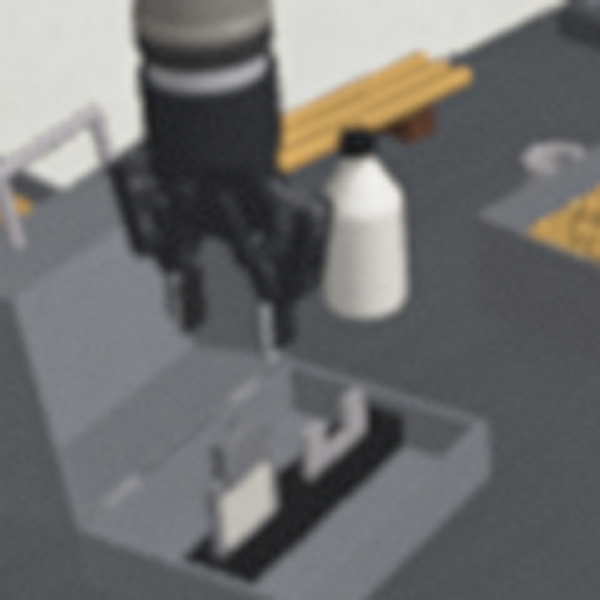

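>>> {"fn": "carry_out", "kwargs": {
  "deltas": "60 2 -1 30 0 0 0; 60 2 -1 60 0 0 0; 60 2 -1 80 0 0 0; 60 2 -1 86 0 0 0; 60 2 -1 86 0 0 0"
}}

```text
time_s: 9.75
tool_pos: [0.5778, 0.2924, 0.0747]
eef_rot: [-3.141, -0.001, 0.212]
ft_force: [-0.1, 0.4, 0.8]
opening: 0.0513
```

```bash
python3 - <<'E'
from g import *
st(); goal([.577,.291,.068],.209)
im=snapshot("side"); crop("side",im,165,180,265,280,6,"e5.png")
E
```

```text
9.75 [0.5778 0.2924 0.0747] [-3.1413 -0.0012  0.2119] F [-0.0639  0.4323  0.8448] op 0.0513 q [-0.1095  0.7129 -0.6327  1.4111  0.4361  1.1577 -0.5886]
goal [0.577 0.291 0.068] -> [-1.1  1.2  6.7] [-0.  -0.1  0.2]
```

View pics/e5.png

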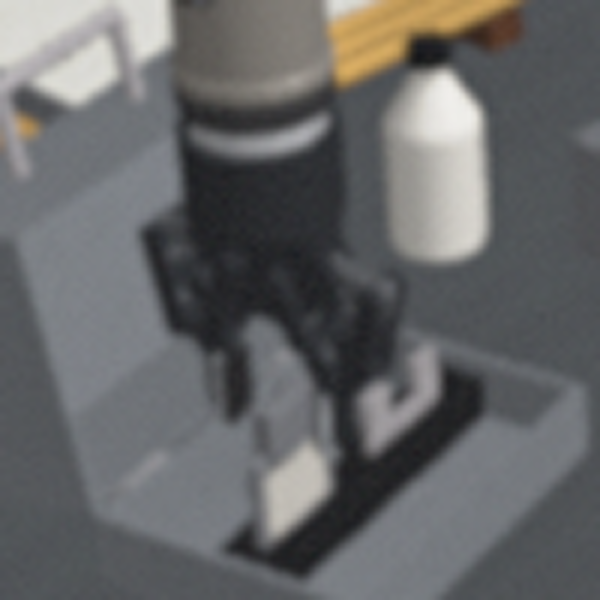

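>>> {"fn": "carry_out", "kwargs": {
  "deltas": "60 -1 1 6 0 0 0; 0 -1 1 6 0 0 0; 0 -1 1 6 0 0 0; 0 -1 1 6 0 0 0; 0 -1 1 6 0 0 0"
}}

```text
time_s: 10.42
tool_pos: [0.5769, 0.2911, 0.0682]
eef_rot: [-3.141, -0.001, 0.212]
ft_force: [0.9, 0.2, 0.1]
opening: 0.011
```

>>> {"fn": "carry_out", "kwargs": {
  "deltas": "0 0 0 0 0 0 0; 0 0 0 -10 0 0 0; 0 0 0 -20 0 0 0; 0 0 0 -30 0 0 0"
}}

```text
time_s: 10.92
tool_pos: [0.5766, 0.2911, 0.0988]
eef_rot: [-3.141, -0.0, 0.212]
ft_force: [0.5, -0.2, -0.9]
opening: 0.0109
```

```bash
python3 - <<'E'
from g import *
st()
im=snapshot("side"); crop("side",im,165,160,285,280,5,"e6.png")
E
```

```text
10.93 [0.5766 0.2911 0.0988] [-3.1414 -0.0003  0.2121] F [ 0.4642 -0.1707 -0.9264] op 0.0109 q [-0.1035  0.6879 -0.6432  1.3902  0.4207  1.2011 -0.5764]
```

View pics/e6.png

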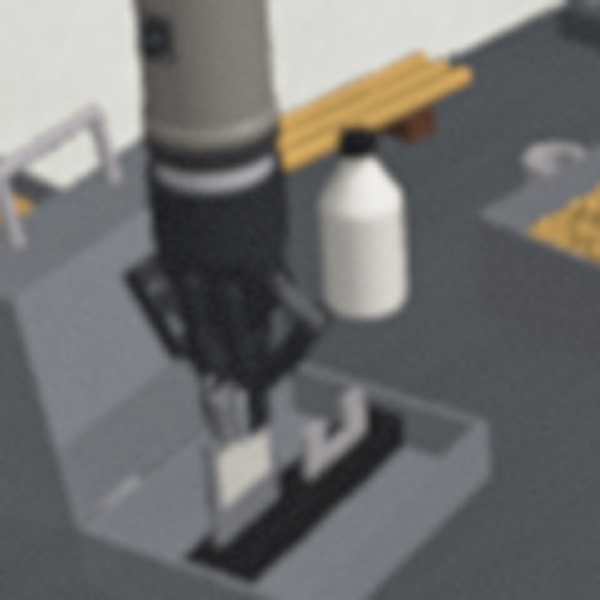

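>>> {"fn": "carry_out", "kwargs": {
  "deltas": "0 0 0 -40 0 0 0; 0 0 0 -90 0 0 0; 0 -20 0 -140 0 0 0; 0 -60 0 -165 0 0 0; 0 -100 10 -165 0 0 0"
}}

```text
time_s: 11.6
tool_pos: [0.4804, 0.2626, 0.2662]
eef_rot: [-3.138, -0.006, 0.214]
ft_force: [0.1, -0.5, 0.0]
opening: 0.0112
```

```bash
python3 - <<'E'
from g import *
from fit import w
st(); goal([.47,.05,.26],.1); goal([.47,-.2,.26],0)
top=np.load("top.npy");side=np.load("side.npy")
for k,p in (("a",[.596,-.3065,-.004]),):
    P=w(p,[[-.1,-.07,.075],[-.1,.07,.075],[.1,-.07,.075],[.1,.07,.075],[-.1,.035,.075],[-.1,-.035,.075],[-.108,.035,.075],[-.108,-.035,.075],[-.118,.043,.085],[-.118,-.043,.085],[-.092,.043,.083],[-.092,-.043,.083]])
    crop("top",top,370,225,450,255,10,"f_top%s.png"%k,proj("top",P)); crop("side",side,320,170,380,220,13,"f_side%s.png"%k,proj("side",P))
E
```

```text
11.6 [0.4804 0.2626 0.2662] [-3.1384 -0.006   0.2144] F [ 0.11   -0.5405  0.0326] op 0.0112 q [ 0.0056  0.3703 -0.7427  1.4392  0.2501  1.4216 -0.5241]
goal [0.47 0.05 0.26] -> [-55.4 205.5   5.2] [-0.2 -0.3  6.6]
goal [ 0.47 -0.2   0.26] -> [-108.6  449.8    4.1] [-0.2 -0.3 12.3]
```

View pics/f_topa.png

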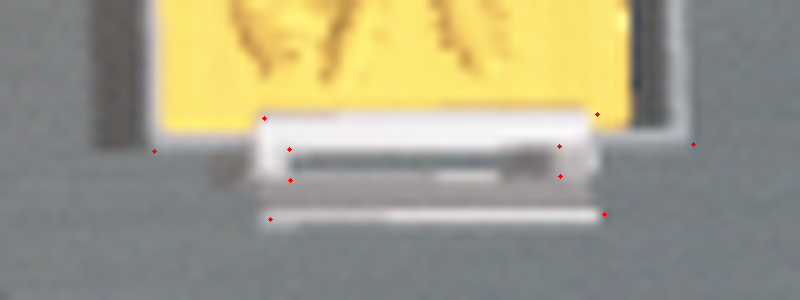

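View pics/f_sidea.png

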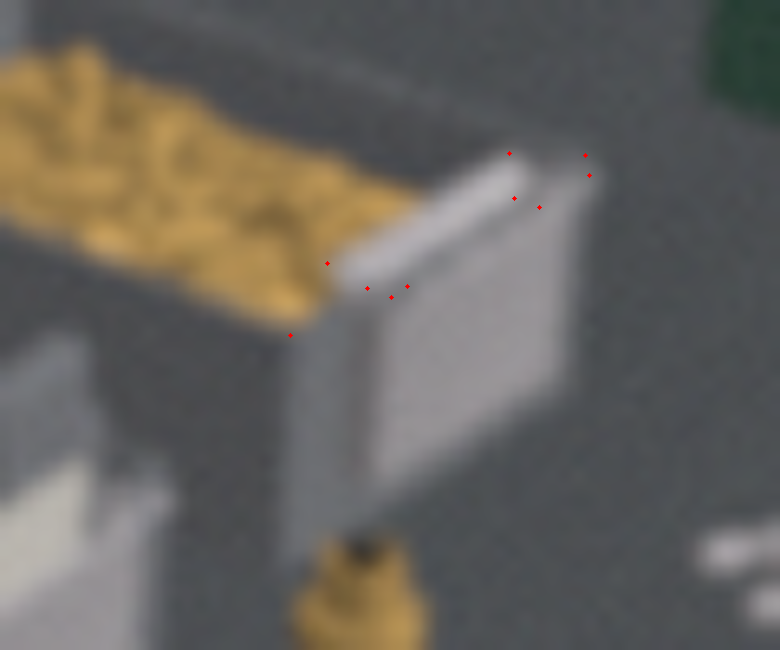

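>>> {"fn": "carry_out", "kwargs": {
  "deltas": "0 -15 50 5 0 0 2; 0 -28 110 5 0 0 4; 0 -42 160 5 0 0 5; 0 -55 205 5 0 0 7; 0 -66 255 5 0 0 8"
}}

```text
time_s: 12.22
tool_pos: [0.4697, -0.004, 0.2585]
eef_rot: [3.141, -0.001, 0.073]
ft_force: [0.2, -0.1, -1.0]
opening: 0.0114
```

```bash
python3 - <<'E'
from g import *
st(); goal([.48,-.2,.26],-.005)
E
```

```text
12.22 [ 0.4697 -0.004   0.2585] [ 3.1411 -0.0012  0.0728] F [ 0.2218 -0.0788 -1.0409] op 0.0114 q [ 0.5054  0.1743 -0.6153  1.6515  0.1033  1.3472 -0.0529]
goal [ 0.48 -0.2   0.26] -> [ -3.9 196.2  -1.4] [ 0.  -0.1  4.5]
```

>>> {"fn": "carry_out", "kwargs": {
  "deltas": "0 0 60 0 0 0 1; 0 0 120 0 0 0 2; 0 0 180 0 0 0 3; 0 0 240 0 0 0 4; 0 0 300 0 0 0 4.5"
}}

```text
time_s: 12.85
tool_pos: [0.4918, -0.3038, 0.2585]
eef_rot: [3.141, -0.001, -0.006]
ft_force: [0.5, -0.5, -1.0]
opening: 0.0113
```

```bash
python3 - <<'E'
from g import *
st(); goal([.4915,-.3063,.16],-.005)
im=snapshot("side"); crop("side",im,280,100,400,230,5,"g1.png")
im=snapshot("top"); crop("top",im,360,150,460,260,5,"g2.png")
E
```

```text
12.85 [ 0.4918 -0.3038  0.2585] [ 3.1412 -0.001  -0.0059] F [ 0.5267 -0.4677 -1.0017] op 0.0113 q [ 0.8157  0.3884 -0.4193  1.3687  0.1567  1.416   0.3943]
goal [ 0.4915 -0.3063  0.16  ] -> [-0.4  2.4 98.5] [ 0.  -0.1 -0.1]
```

View pics/g1.png

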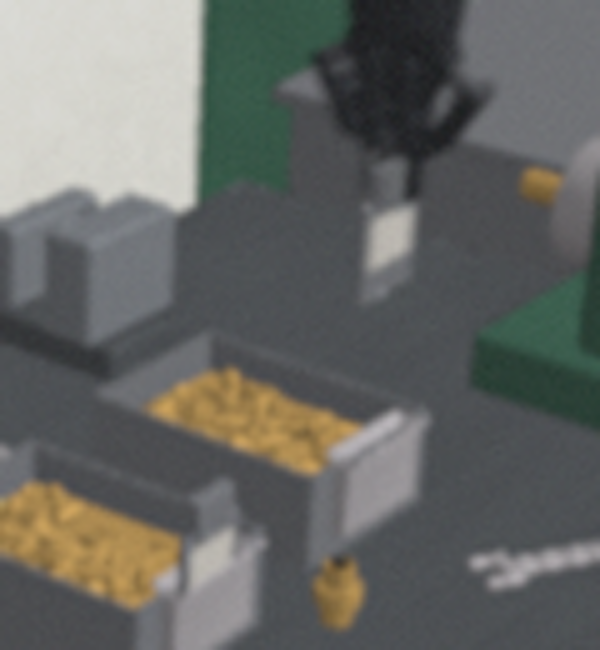

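View pics/g2.png

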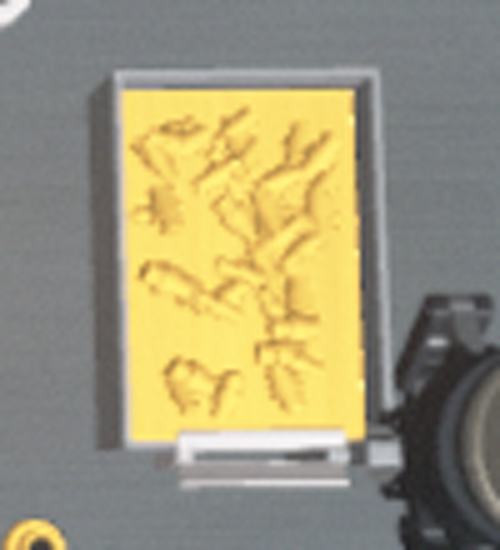

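>>> {"fn": "carry_out", "kwargs": {
  "deltas": "0 0 2 30 0 0 0; 0 0 2 60 0 0 0; 0 0 2 82 0 0 0; 0 0 2 86 0 0 0; 0 0 2 86 0 0 0"
}}

```text
time_s: 13.58
tool_pos: [0.4921, -0.3041, 0.1726]
eef_rot: [3.141, -0.001, -0.006]
ft_force: [-0.4, -0.1, -1.4]
opening: 0.0113
```

```bash
python3 - <<'E'
from g import *
from fit import w
s=sensors.state(); st(); z=s["tool_pos"][2]-.063
p=[*s["tool_pos"][:2],s["eef_rot"][2]]
P=w(p,[[-.0025,.03,z],[-.0025,-.03,z],[-.0025,.03,z+.065],[-.0025,-.03,z+.065]])
im=snapshot("side"); crop("side",im,315,150,385,220,10,"g3.png",proj("side",P)); np.save("sideg.npy",im)
im=snapshot("top"); crop("top",im,370,205,450,265,9,"g4.png",proj("top",P))
E
```

```text
13.57 [ 0.4921 -0.3041  0.1726] [ 3.1413 -0.0007 -0.0059] F [-0.3977 -0.0588 -1.4414] op 0.0113 q [ 0.8156  0.4386 -0.4108  1.5124  0.181   1.2275  0.3726]
```

View pics/g3.png

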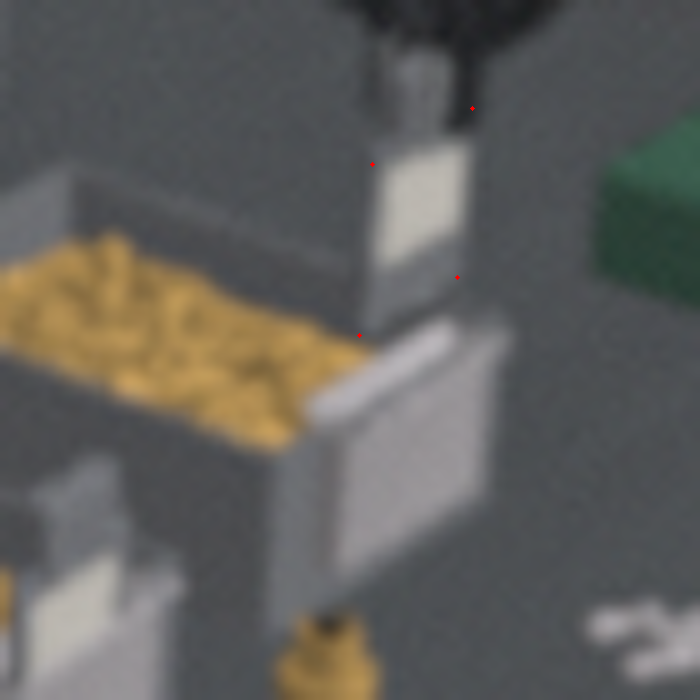

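View pics/g4.png

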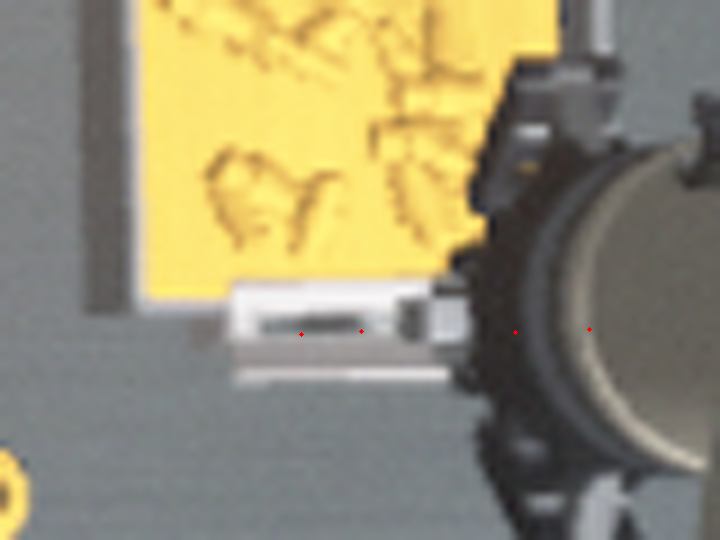

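```bash
python3 - <<'E'
from fit import *
im=np.load("sideg.npy"); crop("side",im,320,170,380,220,13,"g5.png")
for px,z in (((345.7,190.5),.083),((331,190.5),.083),((360.3,182.3),.083),((365.5,182.6),.085)):
    print(px,at_z("side",px,z))
E
```

```text
(345.7, 190.5) [[ 0.4982 -0.2609  0.083 ]]
(331, 190.5) [[ 0.5367 -0.2275  0.083 ]]
(360.3, 182.3) [[ 0.4951 -0.3466  0.083 ]]
(365.5, 182.6) [[ 0.4778 -0.3534  0.085 ]]
```

View pics/g5.png

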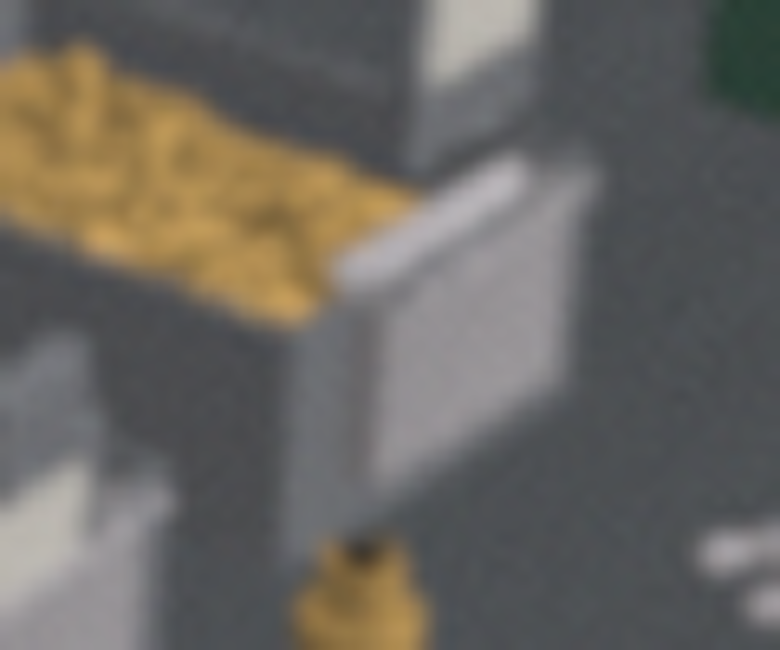

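>>> {"fn": "carry_out", "kwargs": {
  "deltas": "0 -1.5 3 0 0 0 0; 0 -1.5 3 10 0 0 0; 0 -1.5 3 20 0 0 0; 0 -1.5 3 27 0 0 0; 0 -1.5 3 32 0 0 0"
}}

```text
time_s: 14.3
tool_pos: [0.4899, -0.307, 0.139]
eef_rot: [-3.141, 0.001, -0.006]
ft_force: [-0.3, 0.1, 1.7]
opening: 0.0111
```

```bash
python3 - <<'E'
from g import *
st()
im=snapshot("side"); crop("side",im,315,150,385,220,10,"g6.png"); np.save("sideg.npy",im)
E
```

```text
14.3 [ 0.4899 -0.307   0.139 ] [-3.1409  0.0009 -0.006 ] F [-0.254   0.1189  1.7098] op 0.0111 q [ 0.8172  0.4669 -0.4038  1.5576  0.194   1.158   0.3678]
```

View pics/g6.png

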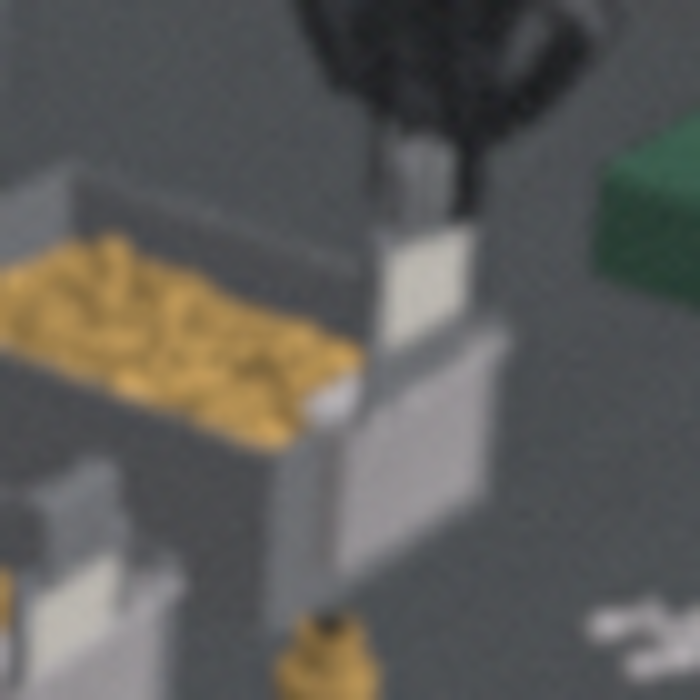

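>>> {"fn": "carry_out", "kwargs": {
  "deltas": "0 0 0 4 0 0 0; 0 0 0 8 0 0 0; 0 0 0 12 0 0 0; 0 0 0 12 0 0 0"
}}

```text
time_s: 14.85
tool_pos: [0.4908, -0.3071, 0.1276]
eef_rot: [-3.141, -0.001, -0.006]
ft_force: [2.8, -0.0, -2.5]
opening: 0.0114
```

>>> {"fn": "carry_out", "kwargs": {
  "deltas": "0 1 0 4 0 0 0; 0 1 0 8 0 0 0; 0 1 0 11 0 0 0; 0 1 0 11 0 0 0"
}}

```text
time_s: 15.35
tool_pos: [0.4911, -0.3071, 0.1164]
eef_rot: [-3.141, 0.0, -0.006]
ft_force: [0.2, -0.4, -1.4]
opening: 0.0109
```

>>> {"fn": "carry_out", "kwargs": {
  "deltas": "0 0 0 3 0 0 0; 0 0 0 6 0 0 0; 0 0 0 9 0 0 0; 0 0 0 11 0 0 0; 0 0 0 11 0 0 0"
}}

```text
time_s: 15.98
tool_pos: [0.4912, -0.3074, 0.1067]
eef_rot: [3.141, -0.0, -0.006]
ft_force: [-1.2, 0.6, 6.0]
opening: 0.011
```

```bash
python3 - <<'E'
from g import *
st()
im=snapshot("side"); crop("side",im,315,150,385,220,10,"g7.png"); np.save("sideg.npy",im)
E
```

```text
15.97 [ 0.4912 -0.3074  0.1067] [ 3.141  -0.0001 -0.0062] F [-1.1502  0.5691  5.9989] op 0.011 q [ 0.8107  0.4992 -0.3963  1.5945  0.2105  1.0899  0.354 ]
```

View pics/g7.png

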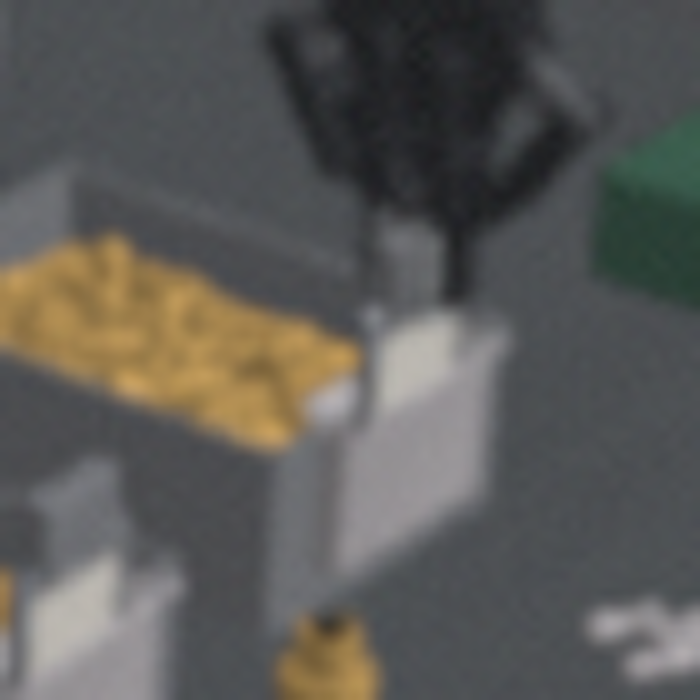

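>>> {"fn": "carry_out", "kwargs": {
  "deltas": "0 0 0 3 0 0 0; 0 0 0 5 0 0 0; 0 0 0 6 0 0 0; 0 0 0 6 0 0 0; 0 0 0 6 0 0 0"
}}

```text
time_s: 16.65
tool_pos: [0.4914, -0.3074, 0.103]
eef_rot: [3.14, -0.001, -0.006]
ft_force: [-5.4, 2.3, 16.1]
opening: 0.0113
```

>>> {"fn": "carry_out", "kwargs": {
  "deltas": "0 0 0 0 0 0 0; 0 0 0 0 0 0 0; 0 0 0 0 0 0 0; 0 0 0 0 0 0 0; 0 0 0 0 0 0 0"
}}

```text
time_s: 17.27
tool_pos: [0.4914, -0.3074, 0.1031]
eef_rot: [3.14, -0.001, -0.006]
ft_force: [-4.2, 2.2, 15.6]
opening: 0.0114
```

```bash
python3 - <<'E'
from g import *
from fit import w
s=sensors.state(); st(); z=s["tool_pos"][2]-.063
p=[*s["tool_pos"][:2],s["eef_rot"][2]]
P=w(p,[[-.0025,.03,z+.065],[-.0025,-.03,z+.065],[-.006,.02,z+.095]])
im=snapshot("side"); crop("side",im,265,150,385,230,6.5,"g8.png"); crop("side",im,140,130,300,280,5,"g9.png")
print(proj("side",P)); 
im=snapshot("top"); cv2.imwrite("pics/g10.png",im[:,:,::-1])
E
```

```text
17.27 [ 0.4914 -0.3074  0.1031] [ 3.14   -0.0007 -0.0063] F [-4.1744  2.2122 15.5624] op 0.0114 q [ 0.8097  0.5026 -0.3954  1.5991  0.2132  1.0812  0.3515]
[[351.0298 183.9758]
 [360.8489 178.1506]
 [354.1509 175.5013]]
```

View pics/g8.png

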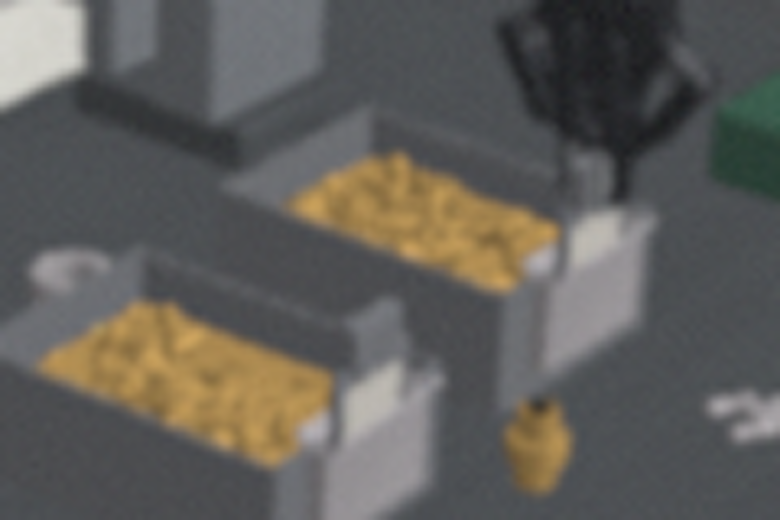

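View pics/g10.png

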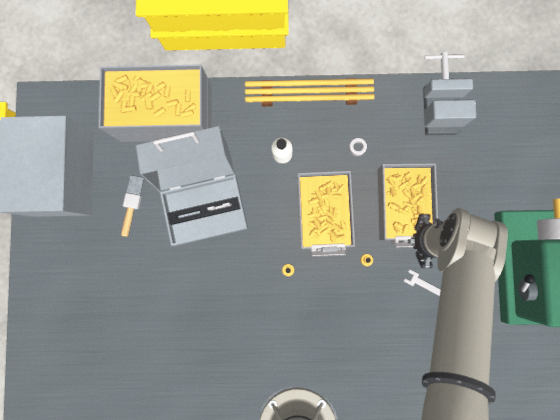

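View pics/g9.png

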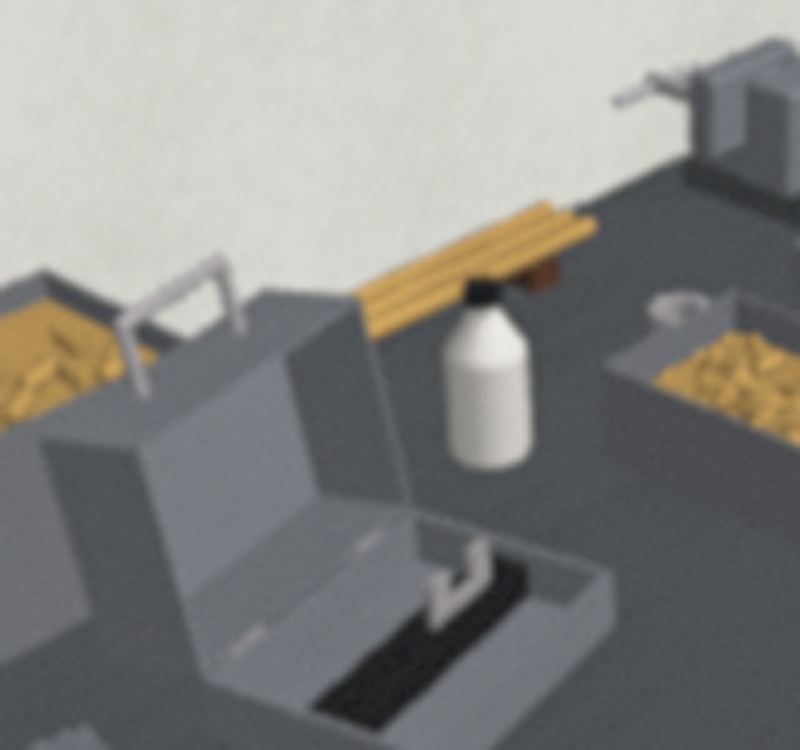

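```bash
python3 - <<'E'
from g import *
from fit import w
s=sensors.state(); z=s["tool_pos"][2]-.063
p=[*s["tool_pos"][:2],s["eef_rot"][2]]
q=[.6,0,0]
im=snapshot("side")
P=w(p,[[-.0025,.03,z+.065],[-.0025,-.03,z+.065],[-.006,.02,z+.095],[-.006,.02,z+.065],[-.0025,.03,z+.07],[-.0025,-.03,z+.07]])
a=im[165:205,330:375,::-1]; b=im[185:235,300:345,::-1]
crop("side",im,325,160,375,205,14,"k1.png",proj("side",P)); crop("side",im,300,185,350,230,14,"k2.png")
E
```

```text
(no output)
```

View pics/k1.png

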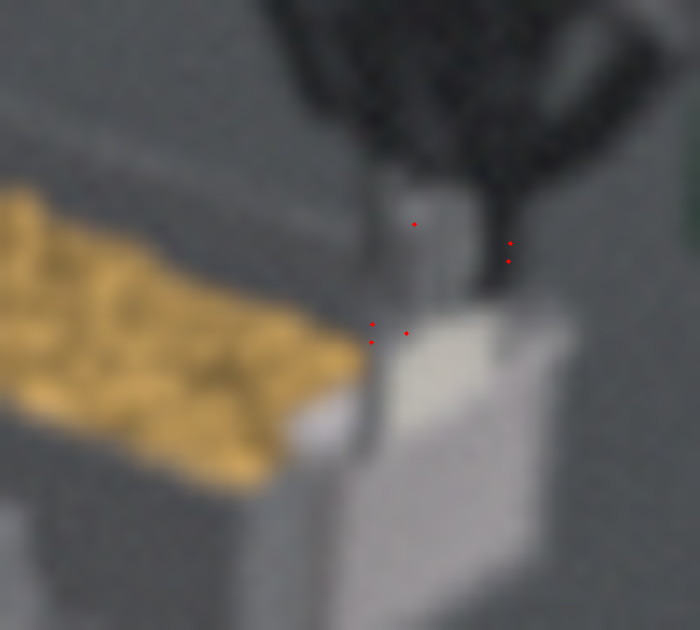

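View pics/k2.png

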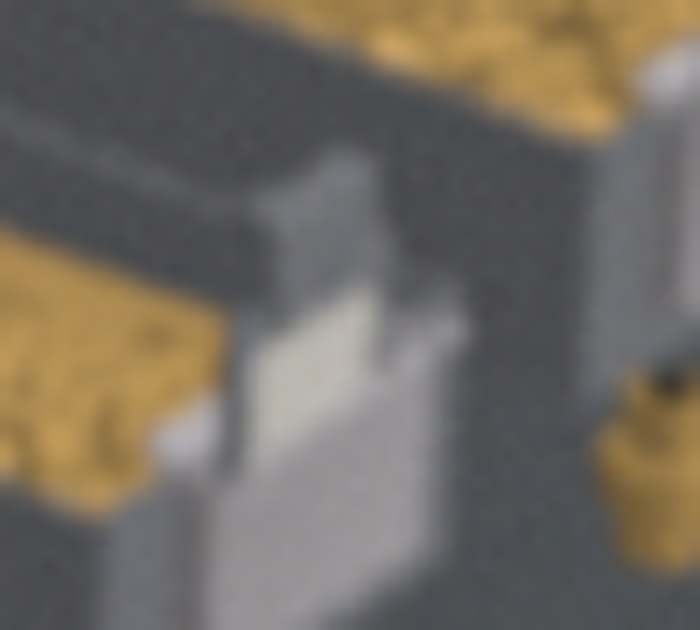

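```bash
python3 - <<'E'
from g import *
print(bot.sign_off()); st()
E
```

```text
the job is handed in; nothing more can be done
None
the job is handed in; nothing more can be done
```

I opened the case lid onto its stop, took the label holder from the rack slot on the robot's left (+y), and pressed it down into the right-hand bin's empty pocket. I handed the job in at about 17.5 s with the gripper still holding it down. No verdict was reported.

**Last checks:**
- **Depth and force:** The tool tip stayed at z = 0.103 m over the final 0.6 s, the height I expected with the holder fully home. The wrist force was about 16 N upward, more than the 9 N needed to hold the spring down. The fingers were on the grip bar at 11 mm opening.
- **Pictures:** The lid is open and the gauge plate is still in its slot. The bench items I could see had not visibly moved; the arm hid part of the spanner in the last view. The holder stands upright behind the lip.

**Disagreements:**
- **Camera mismatch:** The two cameras put the bin and case 2–4 mm apart, so I aimed between them and let the flared mouth guide the holder in.
- **Card height:** The card shows slightly less above the lip than on the bin that was already full. I took this as the new holder being at least as deep.
- **Not measured:** I could not read the sprung foot's travel directly. That it is fully down is inferred from the height and force.

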